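# Empty the cup of stamped blanks and hold the die's punch raised

### The job

Get the hand stamping die ready for its next batch: tip all five brass blanks out of the copper cup into the blue bin and set the empty cup upright on the bench again. Then take hold of the steel punch and ease it straight up in its guide, without rushing it or forcing it sideways, until its lower end is about 25 mm above the die face and still inside the guide, and finish while holding it up there so that I can slide the next blank underneath. Leave the hammer, jar, tin of tools, phone and pliers where they are.

Things in the scene. Friction and masses are not known exactly. Their poses are not given: they have to be found in the camera images.
- die_set: Hand stamping die, fixed to the bench, 122 mm high: timber block 140 x 165 x 35 mm, red bolster 96 x 120 x 22 mm, a slot 15 mm high through along x, then a bright steel guide block 90 x 120 (y) x 50 mm, an upright 19 mm bore through its middle, a 4 mm high screw head near each corner. Origin: centre of the underside, on the bore's axis; z up. Left or right of the cup, the bin on the far side.
- bore (a point): Mouth of the bore: centre of the hole in the top face of the guide block, 122 mm above the bench; the guide runs from here 50 mm down.
- die: Round bright die insert, 32 mm diameter, standing 3 mm proud of the red bolster under the bore, part of the die set; its flat face is 60 mm above the bench, 12 mm below the guide block. Origin: centre of its underside, 5 mm below its face.
- punch: Plain round dark steel punch, 18 mm diameter, 118 mm long, 0.18 to 0.3 kg, upright and loose in the bore (1 mm of play in diameter; it can be lifted right out). At the start its lower end rests on the die face and 56 mm stick up above the guide block, its top 178 mm above the bench. A shallow groove runs round it 95 mm from the lower end. Origin: centre of the lower end; z towards its top.
- punch_face (a point): Centre of the lower (stamping) end of the punch.
- punch_top (a point): Centre of the top of the punch, 118 mm above its lower end.
- cup: Copper cup, flared: 58 mm high, outer diameter 50 mm at the foot, 68 mm at the rim, wall 3 mm, floor 5 mm, 0.11 to 0.18 kg, loose and upright on the bench with the five blanks in it. Its inner walls lean out by 9 degrees; friction of the blanks on it 0.5 to 0.7, so it must tip well past level to empty. Origin: centre of the underside; z towards the mouth.
- cup_rim (a point): Centre of the cup's mouth, 58 mm above its underside.
- bin: Blue plastic parts bin, open at the top, fixed to the bench: outside 180 (x) x 220 (y) x 75 mm high, with a rim 6 mm wider, walls and floor 4 mm. Empty at the start. Origin: centre of the underside; z up.
- blank1: One of five identical stamped brass blanks: a round disc 17 mm in diameter and 6 mm thick, 12 g, loose in the bottom of the cup. Origin: centre of one flat side.
- blank2: One of five identical stamped brass blanks: a round disc 17 mm in diameter and 6 mm thick, 12 g, loose in the bottom of the cup. Origin: centre of one flat side.
- blank3: One of five identical stamped brass blanks: a round disc 17 mm in diameter and 6 mm thick, 12 g, loose in the bottom of the cup. Origin: centre of one flat side.
- blank4: One of five identical stamped brass blanks: a round disc 17 mm in diameter and 6 mm thick, 12 g, loose in the bottom of the cup. Origin: centre of one flat side.
- blank5: One of five identical stamped brass blanks: a round disc 17 mm in diameter and 6 mm thick, 12 g, loose in the bottom of the cup. Origin: centre of one flat side.
- hammer: Bystander, leave alone: hammer lying loose beyond the cup, 240 mm long along x. Origin on its handle, on the bench.
- jar: Bystander, leave alone: glass jar with a green lid, 72 mm diameter, 95 mm high, loose. Origin: centre of its underside.
- tool_tin: Bystander, leave alone: open tin, 68 mm diameter, 85 mm high, with brushes and files standing up to 170 mm high in it, loose. Origin: centre of its underside.
- phone: Bystander, leave alone: phone lying face up, 150 (x) x 73 x 9 mm, loose. Origin: centre of its underside.
- pliers: Bystander, leave alone: pliers with red grips lying loose, about 160 mm long along x, 11 mm high. Origin on the bench near the rivet.
- punch_rack: Bystander, fixed: red rack of small square punches, 50 (x) x 110 (y) mm, 65 mm high. Origin: centre of its underside.
Mind the look-alikes: they are no part of the job. Of the things like the cup, leave any that is purple; of the rest the smaller one is meant. There is more than one size of the punch; the one meant has the size given above.

How it is judged:
By the outcome, as a careful person would: the job done as asked, in the order asked, and still so for the second after the job is handed in, while the arm keeps its last pose, push and grip.
It also fails if it takes over 64 s, if anything falls off the work surface, if the arm or the gripper's body presses on something with over 40 N, if the wrist force passes 120 N, or if a joint passes its speed limit or range.

### The arm

A 7-joint arm with a two-finger parallel gripper is mounted at the origin on the work surface. World frame = base frame: x ahead of the robot, y to its left, z up, the work surface at z = 0. Lengths are in m, angles in rad, forces in N, time in s.
With the tool pointing down it reaches from about 0.425 to 0.875 m from the base axis. Payload 4.7 kg.
Tool frame: the origin (TCP) lies midway between the tips of the shut fingers; the grasp point (between the pads) lies 19 mm behind it (robot.grasp_offset is the distance from the TCP to the grasp point, in m); z points along the fingers, y is the line along which they close (so a half turn about z gives the same grasp; the last joint's range is limited). The gripper opens to 87 mm and grips with 3 to 60 N. Pads are 19 mm wide; open, the fingers measure 117 mm over their backs; the gripper's body (75 mm by 190 mm) begins 51 mm behind the grasp point.
Start: joints at [-1.199, 0.321, -0.07, 1.45, 0.023, 1.371, -0.057], TCP at [0.228, 0.609, 0.223] pointing down, gripper open.
Joint ranges: [-2.86, 2.86], [-0.3, 2.09], [-1.38, 1.24], [0.06, 2.45], [-1.56, 4.7], [0.09, 2.05], [-2.69, 2.69]. Speed limits (rad/s): [2.57, 2.57, 3.14, 3.14, 3.14, 3.14, 3.14].

### API

Orientations are given as a unit quaternion [x, y, z, w].
In Python, from rig import robot gives the robot as it stands.
- The arm moves only by the shell command python3 -m crank 'ROWS' [FORCE]. ROWS is rows parted by semicolons, their numbers by spaces, 1 to 20 of them, each of 7 numbers: dx, dy, dz in m, then a rotation vector rx, ry, rz in rad, then the opening from 0.0 (shut) to 1.0 (fully open); each row is the pose to reach, as a shift and turn from the pose commanded when the command began, along the tool's axes at that moment; what a row does not reach only later rows make up. A row lasts 1/8 s, in which the tool goes at most 0.0625 m and 0.188 rad, less where a joint would pass 70% of its speed; a pose out of reach is approached as far as the arm can. The fingers move at their own pace and stop on an object; FORCE is the grip in N (left out, the last holds). Time passes only in rows, so rows that do not move let the fingers close. It prints the time, the measured TCP pose, the force, the opening and the grip force at its end.
- robot.read_state(): the state, without advancing time (a new reading comes with each control period).
- robot.camera(name): name is "scene" or "side" or "wrist"; returns the picture (420x560x3 uint8, blue, green, red); there is no depth.
- robot.calibration(name): a dict with "camera_matrix" (3x3 intrinsics, pixels), "D" ([k1, k2, p1, p2, k3] as OpenCV has them; the pictures are not rectified), "cam_to_world" (4x4, takes a point from camera to world coordinates); the wrist camera has in their place "T_tool_cam" (4x4, takes a point from camera to tool coordinates, whose origin is the TCP and whose axes are the flange's). Camera axes: x right, y up, looking along -z (the intrinsics and any distortion apply to the point x, -y, -z); pixel columns grow to the right and rows downward; lengths in m; the calibration is good to about 2 mm. A picture is of the moment at which its call begins: read the wrist's pose just before it. calibration takes no time and is no camera call.
- robot.sign_off(): hands the job in; it is judged then, once.
The state is a dict: "clock": time; "q": joint angles; "qd": joint speeds; "joint_efforts": joint torques, N m; "tcp_pos": TCP position; "tool_rot": TCP orientation; "ft_force": force on the tool from outside, world axes, zero at the start; "moment": the same for the moment, N m; "grip_width": opening from 0.0 (shut) to 1.0 (fully open); "gripper_force": force on a finger pad.
Only numpy, scipy, OpenCV 4.12 (cv2) and the standard library are available. Lean on these libraries where they do the work, as an engineer would, in place of code of your own. Each camera call takes 0.05 s, during which the arm holds its last target. There are 200 camera calls.

## Working session

There is one attempt and no reset: what is moved stays moved. The work goes in short steps, Python scripts to look and compute and a shell command to move; the robot and the scene stay as the last step left them, time stands still between calls to the robot, and variables do not carry over. Pictures are saved under pics/ and viewed, at most 12 in all, crops included, and the job is handed in when it is done.

```bash
mkdir -p pics; ls; cat > h.py <<'E'
import numpy as np, cv2
from rig import robot
from scipy.spatial.transform import Rotation as R
def snap(name,fn=None):
    st=robot.read_state(); im=robot.camera(name)
    if fn: cv2.imwrite('pics/'+fn,im)
    return st,im
def pose(name,st=None):
    c=robot.calibration(name)
    if name!='wrist': return c,np.array(c['cam_to_world'])
    T=np.eye(4);T[:3,:3]=R.from_quat(st['tool_rot']).as_matrix();T[:3,3]=st['tcp_pos']
    return c,T@np.array(c['T_tool_cam'])
def ray(name,px,st=None):
    c,T=pose(name,st)
    u=cv2.undistortPoints(np.array([[px]],float),np.array(c['camera_matrix']),np.array(c['D'],float))[0,0]
    return T[:3,3],T[:3,:3]@np.array([u[0],-u[1],-1])
def plane(name,px,z,st=None):
    o,d=ray(name,px,st); return o+d*(z-o[2])/d[2]
def two(r1,r2):
    A=np.stack([r1[1],-r2[1]],1); s=np.linalg.lstsq(A,r2[0]-r1[0],rcond=None)[0]
    a=r1[0]+s[0]*r1[1];b=r2[0]+s[1]*r2[1]; return (a+b)/2,np.linalg.norm(a-b)
def proj(name,p,st=None):
    c,T=pose(name,st); q=np.linalg.inv(T)@np.append(p,1); q=np.array([q[0],-q[1],-q[2]])
    return cv2.projectPoints(q[None],np.zeros(3),np.zeros(3),np.array(c['camera_matrix']),np.array(c['D'],float))[0][0,0]
E
python3 - <<'E'
from h import *
s=snap('scene')[1]; d=snap('side')[1]
cv2.imwrite('pics/a.png',s);cv2.imwrite('pics/b.png',d)
print(robot.grasp_offset,robot.read_state())
for n in('scene','side'): print(robot.calibration(n)['cam_to_world'])
E
```

```text
pics
0.0187 {'clock': 0.1, 'q': array([-1.1988886 ,  0.3217466 , -0.07008891,  1.45155209,  0.02259728,
        1.37079118, -0.05693952]), 'qd': array([-0.00162601, -0.00057998, -0.00166292, -0.00192171, -0.00129975,
       -0.00116589,  0.00010068]), 'joint_efforts': array([-4.55440040e-04, -4.92570305e+01, -4.05932581e-01, -3.13399351e+01,
       -6.41089864e-02,  3.94475902e-02,  5.42977375e-05]), 'tcp_pos': array([0.22751345, 0.60835622, 0.22157285]), 'tool_rot': array([ 1.77955035e-01,  9.84038248e-01, -8.48290403e-04, -1.08228621e-04]), 'ft_force': array([ 0.11730569, -0.22433712, -0.2458255 ]), 'moment': array([-0.05067379, -0.02138109,  0.02288507]), 'gripper_force': 0.0, 'grip_width': 1.0031221972518376}
[[-6.75185042e-01 -4.79751892e-01  5.60324264e-01  1.12592246e+00]
 [ 7.37647658e-01 -4.38051024e-01  5.13796879e-01  5.60972236e-01]
 [-1.04440705e-03  7.60229849e-01  6.49653359e-01  8.43044813e-01]
 [ 0.00000000e+00  0.00000000e+00  0.00000000e+00  1.00000000e+00]]
[[ 0.98480213  0.13303588 -0.11165221  0.41244413]
 [-0.17362096  0.77085351 -0.61289528 -0.67373678]
 [ 0.00453044  0.62296574  0.782236    0.98818732]
 [ 0.          0.          0.          1.        ]]
```

View pics/a.png

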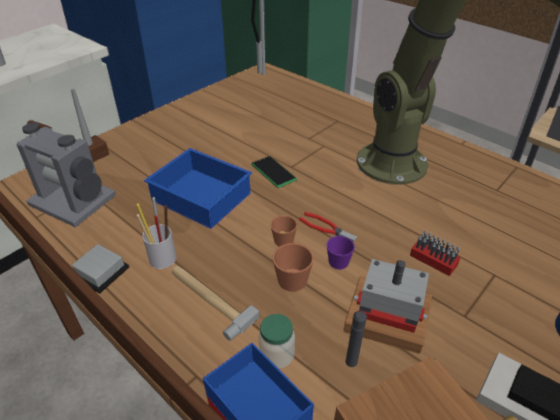

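View pics/b.png

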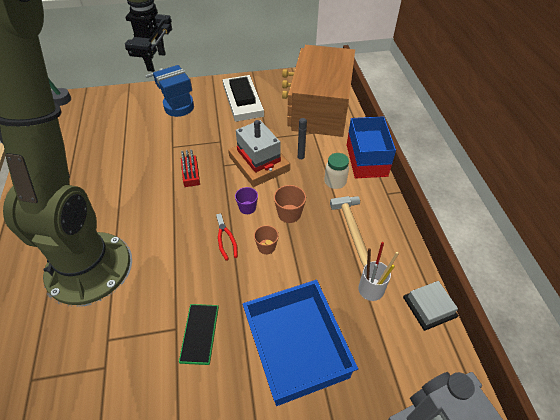

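Candidates: cup-like things are the small copper (scene 284,232), the larger copper (293,268) and the purple (340,252), so I choose the small copper one. Punch-like things are the one in the guide (399,272), the free-standing thicker one (357,338) and the rack punches (437,245), so I choose the one in the guide. Bin-like things are the large open blue bin (200,187) and the small stacked bin (258,395), so I choose the large one.

```bash
python3 - <<'E'
from h import *
s=cv2.imread('pics/a.png');d=cv2.imread('pics/b.png')
def blobs(im,lo,hi,amin=60):
    m=cv2.inRange(cv2.cvtColor(im,cv2.COLOR_BGR2HSV),lo,hi)
    n,l,st,c=cv2.connectedComponentsWithStats(m)
    return [(st[i].tolist(),c[i].round(1).tolist()) for i in range(1,n) if st[i][4]>amin]
for nm,im in(('scene',s),('side',d)):
    print(nm,'blue',blobs(im,(105,120,60),(120,255,255),600),'\n purple',blobs(im,(130,80,30),(150,255,255)),'\n dark',blobs(im,(0,0,0),(180,90,75),80)[:0])
# rough ray positions
P={'cup_rim':((284,225),(266,232),.058),'big_rim':((293,257),(290,194),None),'purple_rim':((341,245),(247,194),None),'punch_top':((399,265),(257,123),.178),
 'bin_near':((208,221),(354,362),.075),'bin_b':((250,186),(318,283),.075),'bin_c':((196,153),(244,318),.075),'bin_d':((149,184),(277,401),.075),'pliers_tip':((355,237),(220,215),.01),'pliers_h':((303,217),(234,257),.01),'hammer_head':((241,322),(345,202),None),'tin':((159,233),(375,268),None),'jar':((277,325),(338,158),None),'phone':((273,172),(199,334),.009)}
for k,(a,b,z) in P.items():
    p,e=two(ray('scene',a),ray('side',b)); print(k,p.round(3),round(e,4), plane('scene',a,z)[:2].round(3) if z else '',plane('side',b,z)[:2].round(3) if z else '')
a=cv2.resize(s[195:355,250:460],None,fx=3.5,fy=3.5,interpolation=2)
cv2.imwrite('pics/c.png',a)
a=cv2.resize(d[100:270,190:320],None,fx=3.5,fy=3.5,interpolation=2);cv2.imwrite('pics/d.png',a)
E
```

```text
scene blue [([133, 0, 93, 112, 7883], [179.4, 46.2]), ([145, 149, 106, 79, 5148], [199.5, 186.5]), ([203, 344, 110, 76, 5344], [255.3, 389.6])] 
 purple [([327, 235, 28, 34, 707], [339.6, 251.0])] 
 dark []
side blue [([153, 65, 40, 51, 1208], [175.1, 91.9]), ([349, 117, 47, 49, 1873], [371.3, 141.0]), ([243, 280, 115, 126, 8865], [298.4, 341.5])] 
 purple [([235, 187, 23, 27, 473], [246.4, 199.5])] 
 dark []
cup_rim [ 0.492 -0.011  0.062] 0.0015 [ 0.49  -0.014] [ 0.491 -0.008]
big_rim [0.577 0.092 0.086] 0.0002  
purple_rim [0.456 0.135 0.062] 0.0035  
punch_top [0.516 0.313 0.171] 0.0002 [0.522 0.315] [0.515 0.304]
bin_near [ 0.594 -0.312 -0.053] 0.1501 [ 0.619 -0.149] [ 0.625 -0.395]
bin_b [ 0.537 -0.169  0.107] 0.126 [ 0.45  -0.173] [ 0.592 -0.194]
bin_c [ 0.449 -0.312  0.141] 0.1044 [ 0.446 -0.405] [ 0.403 -0.253]
bin_d [ 0.513 -0.455 -0.003] 0.1382 [ 0.629 -0.383] [ 0.448 -0.445]
pliers_tip [0.367 0.115 0.01 ] 0.0097 [0.362 0.117] [0.371 0.111]
pliers_h [ 0.393 -0.036  0.006] 0.0076 [ 0.393 -0.032] [ 0.396 -0.042]
hammer_head [0.746 0.093 0.016] 0.0032  
tin [ 0.737 -0.186  0.093] 0.001  
jar [0.742 0.197 0.101] 0.0016  
phone [ 0.289 -0.242  0.001] 0.0007 [ 0.297 -0.234] [ 0.29  -0.245]
```

View pics/c.png

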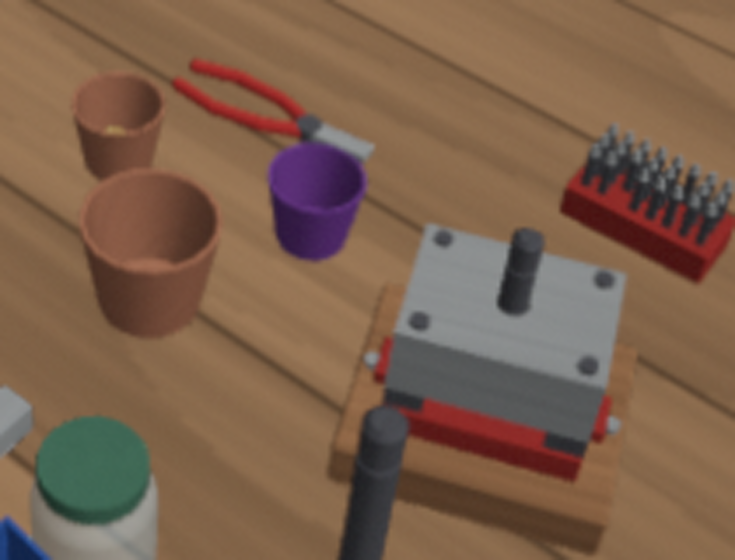

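View pics/d.png

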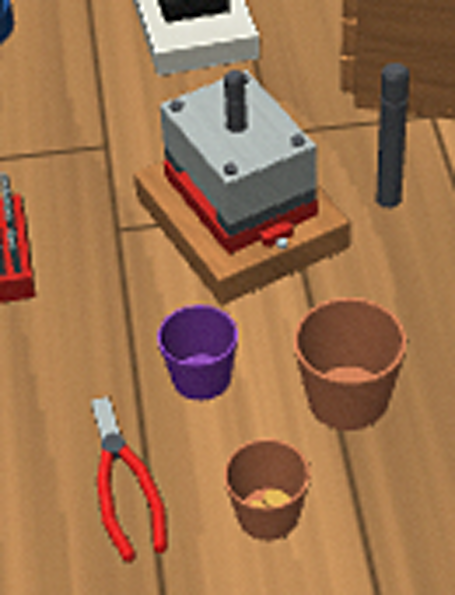

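The crops show brass blanks in the small copper cup (side crop 265,497), so it is confirmed. The punch in the guide has the right size (side crop 235,100). The plan is to approach the cup from the bin side with the tool tilted 60°, grip it across x, then roll it over the bin.

```bash
cat >> h.py <<'E'
def tilt(a,yaw=0):  # tool z=(0,sin a,-cos a) turned by yaw, tool y horizontal
    R0=np.array([[0,1,0],[1,0,0],[0,0,-1.]]).T
    R0=np.stack([[0,1,0],[1,0,0],[0,0,-1]],1).astype(float)
    return R.from_euler('z',yaw,degrees=True)*R.from_euler('x',a,degrees=True)*R.from_matrix(R0)
def rel(p,Rt,grasp=True):
    st=robot.read_state(); Rc=R.from_quat(st['tool_rot'])
    p=np.array(p,float)
    if grasp: p=p+Rt.as_matrix()[:,2]*robot.grasp_offset
    d=Rc.inv().apply(p-st['tcp_pos']); w=(Rc.inv()*Rt).as_rotvec()
    print(d.round(4),w.round(3),'rows',np.linalg.norm(d)/.0625,np.linalg.norm(w)/.188)
E
python3 - <<'E'
from h import *
rel([.58,.25,.36],tilt(0,40),0)
rel([.50,-.12,.33],tilt(0,0),0)
E
```

```text
[-0.4557 -0.2124 -0.138 ] [-0.002  0.001  0.515] rows 8.341940634973161 2.7385713980296877
[-0.5103 -0.587  -0.1074] [-1.000e-03  1.000e-03  1.213e+00] rows 12.562885219952856 6.452028723387405
```

```bash
python3 -m crank '-0.05 -0.02 -0.05 0 0 0.06 1; -0.1 -0.05 -0.1 0 0 0.12 1; -0.16 -0.075 -0.138 0 0 0.18 1; -0.22 -0.1 -0.138 0 0 0.25 1; -0.27 -0.13 -0.138 0 0 0.31 1; -0.33 -0.15 -0.138 0 0 0.37 1; -0.38 -0.18 -0.138 0 0 0.44 1; -0.45 -0.21 -0.138 0 0 0.51 1; -0.46 -0.27 -0.13 0 0 0.66 1; -0.47 -0.33 -0.12 0 0 0.8 1; -0.48 -0.39 -0.11 0 0 0.94 1; -0.49 -0.45 -0.107 0 0 1.08 1; -0.5 -0.51 -0.107 0 0 1.2 1; -0.51 -0.56 -0.107 0 0 1.21 1; -0.51 -0.587 -0.107 0 0 1.21 1;-0.51 -0.587 -0.107 0 0 1.21 1'
python3 - <<'E'
from h import *
print(robot.read_state()['q'].round(2))
rel([.491,-.09,.30],tilt(30))
rel([.491,-.124,.20],tilt(60))
E
```

```text
clock: 2.1
tcp_pos: [0.4984, -0.1236, 0.3297]
tool_rot: [0.709, 0.706, 0.0, 0.0]
ft_force: [0.6, 0.9, -0.5]
grip_width: 1.002
gripper_force: 0.0
[-0.4  -0.02  0.59  1.63  0.01  1.53  0.18]
[ 0.0429 -0.0076  0.0459] [ 0.001  0.524 -0.004] rows 1.012296029464033 2.7857503046400733
[ 0.0158 -0.0075  0.139 ] [ 0.002  1.047 -0.004] rows 2.241898780961775 5.570804742997665
```

```bash
python3 -m crank '0.04 0 0 0 0.18 0 1; 0.04 -0.005 0 0 0.36 0 1; 0.04 -0.007 0.02 0 0.54 0 1; 0.035 -0.007 0.05 0 0.72 0 1; 0.025 -0.007 0.09 0 0.9 0 1; 0.016 -0.007 0.135 0 1.047 0 1; 0.016 -0.007 0.139 0 1.047 -0.004 1; 0.016 -0.007 0.139 0 1.047 -0.004 1'
python3 - <<'E'
from h import *
st,im=snap('wrist','e.png')
print(st['q'].round(2))
rel([.491,-.124,.10],tilt(60))
rel([.491,-.011,.035],tilt(60))
E
```

```text
clock: 3.1
tcp_pos: [0.4934, -0.1027, 0.1915]
tool_rot: [0.609, 0.615, 0.353, -0.354]
ft_force: [-0.0, -0.5, 0.8]
grip_width: 0.997
gripper_force: 0.0
[ 0.12  0.6   0.72  1.68 -0.98  1.94  1.05]
[-0.0916 -0.0038  0.0474] [-0.004  0.001  0.011] rows 1.651363145454408 0.06231384452311802
[-0.0912 -0.0032  0.1777] [-0.004  0.001  0.011] rows 3.19665700632498 0.06231384452311802
```

View pics/e.png

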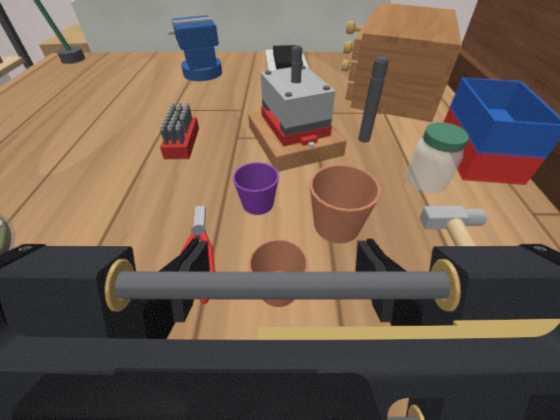

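The wrist view shows the small cup between the open fingers, with its rim centre near (278,261), and the pliers clear to the left.

```bash
python3 - <<'E'
from h import *
st=robot.read_state(); print(plane('wrist',(278,261),.058,st))
E
python3 -m crank '-0.03 0 0.01 0 0 0.006 1; -0.06 -0.003 0.03 0 0 0.011 1; -0.091 -0.003 0.047 0 0 0.011 1; -0.091 -0.003 0.047 0 0 0.011 1'
python3 - <<'E'
from h import *
print(robot.read_state()['q'].round(2))
rel([.491,-.011,.035],tilt(60))
E
```

```text
[ 0.48990491 -0.0142274   0.058     ]
clock: 3.65
tcp_pos: [0.4914, -0.107, 0.0915]
tool_rot: [0.612, 0.613, 0.352, -0.355]
ft_force: [0.8, -0.9, 1.0]
grip_width: 0.999
gripper_force: 0.0
[ 0.16  0.74  0.67  1.71 -1.01  1.86  1.18]
[-0.0008  0.0002  0.1301] [-0.005  0.001 -0.   ] rows 2.080875858480817 0.025453481604746163
```

```bash
python3 -m crank '0 0.001 0.03 0 0 0 1; 0 0.001 0.06 0 0 0 1; 0 0.001 0.09 0 0 0 1; 0 0.001 0.11 0 0 0 1; 0 0.001 0.127 0 0 0 1; 0 0.001 0.127 0 0 0 1'
python3 -m crank '0 0 0 0 0 0 0.75; 0 0 0 0 0 0 0.7; 0 0 0 0 0 0 0.6; 0 0 0 0 0 0 0.5; 0 0 0 0 0 0 0.5' 20
```

```text
clock: 4.4
tcp_pos: [0.4907, 0.0026, 0.0255]
tool_rot: [0.613, 0.612, 0.351, -0.356]
ft_force: [-0.3, -0.6, -0.1]
grip_width: 1.001
gripper_force: 0.0
clock: 5.03
tcp_pos: [0.4903, 0.0012, 0.0249]
tool_rot: [0.614, 0.611, 0.351, -0.356]
ft_force: [-2.4, -1.8, 1.9]
grip_width: 0.705
gripper_force: 19.4
```

```bash
python3 - <<'E'
from h import *
rel([.4905,-.015,.20],tilt(60))
rel([.505,-.28,.20],tilt(60,-20))
E
```

```text
[ 0.1436 -0.0011 -0.0829] [-0.004  0.    -0.006] rows 2.6520768073943017 0.041265778652677686
[ 0.0107  0.0188 -0.3133] [-0.307  0.001  0.168] rows 5.024358270689349 1.8603376296858747
```

```bash
python3 -m crank '0.01 0 -0.006 0 0 0 0.5; 0.04 0 -0.023 0 0 0 0.5; 0.08 0 -0.046 0 0 0 0.5; 0.12 0 -0.069 0 0 0 0.5; 0.143 0 -0.083 0 0 0 0.5; 0.12 0.004 -0.13 -0.06 0 0.03 0.5; 0.09 0.008 -0.18 -0.12 0 0.07 0.5; 0.06 0.012 -0.23 -0.2 0 0.11 0.5; 0.03 0.016 -0.28 -0.26 0 0.14 0.5; 0.011 0.019 -0.313 -0.307 0 0.168 0.5; 0.011 0.019 -0.313 -0.307 0 0.168 0.5'
python3 - <<'E'
from h import *
st,im=snap('side')
print(st['q'].round(2))
Z=lambda a:R.from_euler('z',a,degrees=True)
cv2.imwrite('pics/f.png',im)
for y in(-20,-32): rel([.505,-.30,.22],tilt(90,y));
rel([.505,-.30,.22],tilt(90,-20)*Z(-90))
E
```

```text
clock: 6.4
tcp_pos: [0.5096, -0.2674, 0.19]
tool_rot: [0.712, 0.495, 0.409, -0.285]
ft_force: [0.5, 0.3, -2.3]
grip_width: 0.708
gripper_force: 19.6
[ 0.36  0.71  0.79  1.57 -1.14  1.97  0.96]
[ 0.0177  0.007  -0.0285] [ 0.002  0.526 -0.   ] rows 0.5484658215504853 2.7982401549848173
[ 0.0175  0.0109 -0.0289] [-0.202  0.524  0.055] rows 0.5672919433126712 3.0028447213506704
[ 0.0177  0.007  -0.0285] [-0.411  0.414 -1.532] rows 0.5484658215504853 8.716987904515712
```

View pics/f.png

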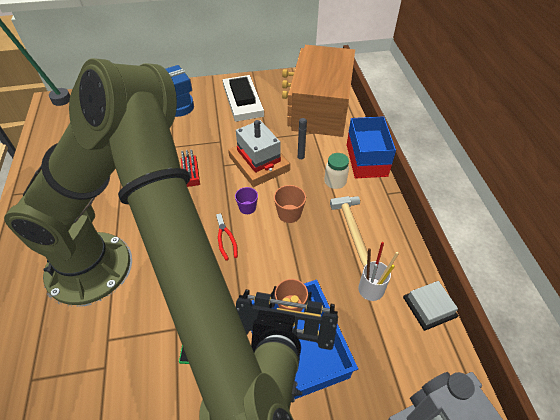

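The cup is held at (292,290) with the blanks still in it, at the bin's near edge. Next I level the tool.

```bash
python3 -m crank '0.006 0.002 -0.01 0 0.13 0 0.5; 0.012 0.004 -0.02 0 0.26 0 0.5; 0.018 0.007 -0.028 0 0.39 0 0.5; 0.018 0.007 -0.028 0 0.526 0 0.5; 0.018 0.007 -0.028 0 0.526 0 0.5'
python3 - <<'E'
from h import *
st=robot.read_state()
print(st['q'].round(2))
Z=lambda a:R.from_euler('z',a,degrees=True)
rel([.505,-.30,.22],tilt(90,-20))
E
```

```text
clock: 7.08
tcp_pos: [0.5115, -0.28, 0.2189]
tool_rot: [0.578, 0.404, 0.58, -0.407]
ft_force: [0.3, -1.3, -1.8]
grip_width: 0.703
gripper_force: 19.7
[ 0.97  0.85  0.02  1.45 -1.13  2.04  0.84]
[ 0.0012  0.0007 -0.0023] [ 0.    -0.006 -0.002] rows 0.043362579382337306 0.03173344121106078
```

```bash
python3 -m crank '0.005 0 -0.01 0 0 -0.15 0.5; 0 0.01 -0.02 0 0 -0.3 0.5;0 0.01 -0.02 0 0 -0.4 0.5'
python3 - <<'E'
from h import *
st=robot.read_state()
print(st['q'].round(2))
E
```

```text
clock: 7.45
tcp_pos: [0.5157, -0.3023, 0.2204]
tool_rot: [0.486, 0.515, 0.647, -0.281]
ft_force: [-1.2, 0.7, -2.8]
grip_width: 0.706
gripper_force: 19.6
[ 1.02  0.88 -0.04  1.38 -1.1   2.04  1.2 ]
```

```bash
python3 -m crank '0 0 0 0 0 0.18 0.5; 0 0 0 0 0 0.36 0.5; 0 0 0 0 0 0.54 0.5; 0 0 0 0 0 0.72 0.5; 0 0 0 0 0 0.9 0.5; 0 0 0 0 0 1.08 0.5; 0 0 0 0 0 1.26 0.5; 0 0 0 0 0 1.44 0.5; 0 0 0 0 0 1.62 0.5; 0 0 0 0 0 1.8 0.5; 0 0 0 0 0 1.98 0.5; 0 0 0 0 0 2.16 0.5; 0 0 0 0 0 2.34 0.5; 0 0 0 0 0 2.52 0.5; 0 0 0 0 0 2.7 0.5; 0 0 0 0 0 2.88 0.5; 0 0 0 0 0 2.88 0.5'
python3 -m crank '0 0 0 0 0 0.18 0.5; 0 0 0 0 0 0.36 0.5; 0 0 0 0 0 0.54 0.5; 0 0 0 0 0 0.58 0.5; 0 0 0 0 0 0.58 0.5'
python3 - <<'E'
from h import *
st,im=snap('side')
st2,im2=snap('scene')
print(st['q'].round(2))
cv2.imwrite('pics/g.png',np.hstack([cv2.resize(im[240:420,220:400],(400,400)),cv2.resize(im2[120:260,120:300],(400,400))]))
E
```

```text
clock: 9.57
tcp_pos: [0.5156, -0.3015, 0.2211]
tool_rot: [-0.574, 0.415, 0.195, 0.679]
ft_force: [-0.4, 0.7, -1.7]
grip_width: 0.708
gripper_force: 19.3
clock: 10.2
tcp_pos: [0.5152, -0.3022, 0.2207]
tool_rot: [-0.431, 0.561, 0.381, 0.595]
ft_force: [0.2, -0.0, -1.8]
grip_width: 0.701
gripper_force: 19.3
[ 1.01  0.88 -0.02  1.38 -1.11  2.05 -2.26]
```

View pics/g.png

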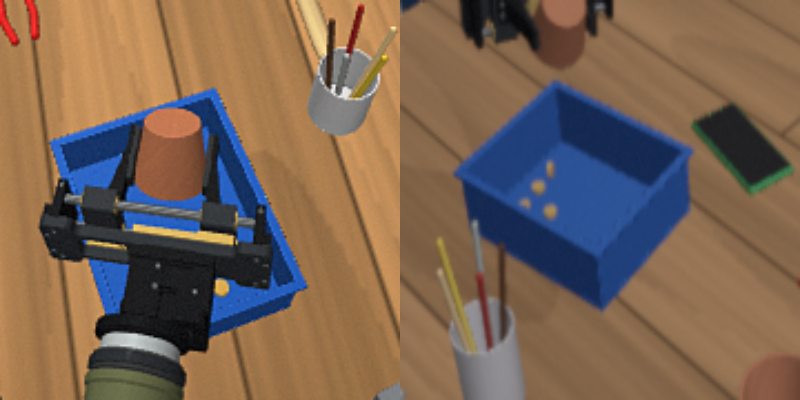

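The cup is inverted and at least four blanks lie in the bin (right panel 548,168; 538,187; 548,210; 525,205). I'll give it a brief shake, then turn it back.

```bash
python3 -m crank '0 0 0.02 0 0 -0.15 0.5; 0 0 -0.02 0 0 -0.25 0.5; 0 0 0.02 0 0 -0.15 0.5; 0 0 -0.02 0 0 -0.25 0.5; 0 0 0 0 0 -0.36 0.5; 0 0 0 0 0 -0.54 0.5; 0 0 0 0 0 -0.72 0.5; 0 0 0 0 0 -0.9 0.5; 0 0 0 0 0 -1.08 0.5; 0 0 0 0 0 -1.26 0.5; 0 0 0 0 0 -1.44 0.5; 0 0 0 0 0 -1.62 0.5; 0 0 0 0 0 -1.8 0.5; 0 0 0 0 0 -1.98 0.5; 0 0 0 0 0 -2.16 0.5; 0 0 0 0 0 -2.34 0.5; 0 0 0 0 0 -2.52 0.5; 0 0 0 0 0 -2.7 0.5; 0 0 0 0 0 -2.88 0.5; 0 0 0 0 0 -2.88 0.5'
python3 - <<'E'
from h import *
print(robot.read_state()['q'].round(2))
rel([.505,-.28,.22],tilt(60,-20))
E
```

```text
clock: 12.8
tcp_pos: [0.5146, -0.3031, 0.2201]
tool_rot: [0.613, 0.352, 0.541, -0.456]
ft_force: [0.1, -0.5, -1.4]
grip_width: 0.705
gripper_force: 19.6
[ 1.37  0.97 -0.58  1.36 -0.81  1.83  0.44]
[-0.0123 -0.015   0.0346] [-0.047 -0.523 -0.176] rows 0.6347826559444877 2.944722799821662
```

```bash
python3 -m crank '-0.003 -0.004 0.009 -0.01 -0.13 -0.04 0.5; -0.006 -0.008 0.018 -0.02 -0.26 -0.09 0.5; -0.009 -0.012 0.027 -0.035 -0.39 -0.13 0.5; -0.012 -0.015 0.035 -0.047 -0.523 -0.176 0.5; -0.012 -0.015 0.035 -0.047 -0.523 -0.176 0.5'
python3 - <<'E'
from h import *
st,im=snap('side')
st2,im2=snap('scene')
print(st['q'].round(2))
cv2.imwrite('pics/i.png',np.hstack([cv2.resize(im[240:420,220:400],(400,400),interpolation=2),cv2.resize(im2[145:235,135:225],(400,400),interpolation=2)]))
rel([.4905,-.015,.20],tilt(60))
E
```

```text
clock: 13.42
tcp_pos: [0.512, -0.2621, 0.2143]
tool_rot: [0.709, 0.499, 0.409, -0.286]
ft_force: [0.3, -0.0, -0.7]
grip_width: 0.703
gripper_force: 19.5
[ 1.32  0.62 -0.57  1.51 -0.6   1.6   0.56]
[ 0.1035 -0.1098  0.2204] [ 0.302 -0.001 -0.176] rows 4.273289367481172 1.8602085781344226
```

View pics/i.png

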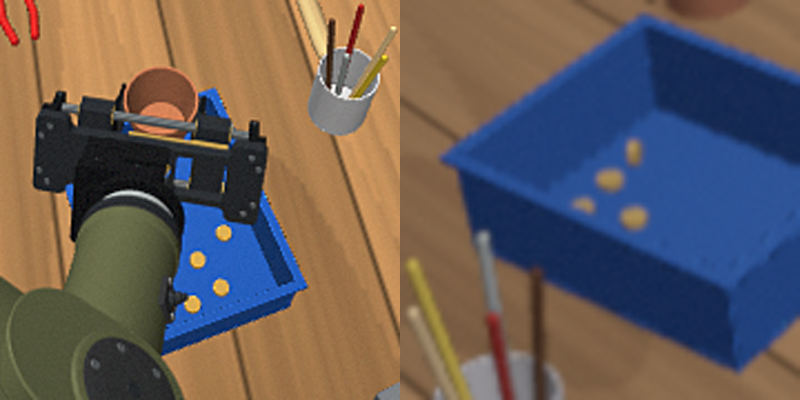

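The left panel shows the cup looking empty (160,118) and four blanks in the bin (223,232; 198,259; 221,287; 192,303). I'll clear the view, then count the fifth before placing the cup.

```bash
python3 -m crank '0.02 -0.022 0.045 0.06 0 -0.035 0.5; 0.04 -0.044 0.09 0.12 0 -0.07 0.5; 0.06 -0.066 0.135 0.18 0 -0.1 0.5; 0.08 -0.088 0.18 0.24 0 -0.14 0.5; 0.1035 -0.11 0.22 0.302 0 -0.176 0.5; 0.1035 -0.11 0.22 0.302 0 -0.176 0.5; 0.1035 -0.11 0.22 0.302 0 -0.176 0.5'
python3 - <<'E'
from h import *
st,im=snap('side')
st2,im2=snap('scene')
print(st['q'].round(2))
cv2.imwrite('pics/j.png',np.hstack([cv2.resize(im[190:410,210:390],(400,489),interpolation=2),cv2.resize(im2[135:245,135:225],(400,489),interpolation=2)]))
for n,i,(y0,y1,x0,x1) in(('side',im,(270,410,235,365)),('scene',im2,(145,235,140,255))):
    m=cv2.inRange(cv2.cvtColor(i[y0:y1,x0:x1],cv2.COLOR_BGR2HSV),(12,70,90),(32,255,255))
    k,l,s,c=cv2.connectedComponentsWithStats(m)
    print(n,[((c[j]+[x0,y0]).round(0).tolist(),plane(n,c[j]+[x0,y0],.008)[:2].round(3).tolist(),int(s[j][4])) for j in range(1,k) if s[j][4]>4])
rel([.4905,-.011,.0355],tilt(60)); rel([.4905,-.011,.06],tilt(60))
E
```

```text
clock: 14.4
tcp_pos: [0.4904, -0.0002, 0.1898]
tool_rot: [0.613, 0.612, 0.354, -0.354]
ft_force: [0.1, -1.2, -0.5]
grip_width: 0.707
gripper_force: 19.5
[ 1.14  0.5  -0.74  1.81 -0.61  1.46  0.62]
side [([282.0, 276.0], [0.516, -0.123], 31), ([305.0, 350.0], [0.535, -0.327], 7545), ([249.0, 284.0], [0.427, -0.13], 12), ([254.0, 283.0], [0.441, -0.131], 9), ([278.0, 285.0], [0.5, -0.147], 20), ([320.0, 344.0], [0.573, -0.32], 40), ([308.0, 357.0], [0.539, -0.344], 40), ([319.0, 369.0], [0.557, -0.376], 43), ([306.0, 377.0], [0.524, -0.388], 46), ([296.0, 380.0], [0.499, -0.392], 23)]
scene [([169.0, 170.0], [0.503, -0.476], 2086), ([249.0, 156.0], [0.283, -0.352], 42), ([250.0, 162.0], [0.305, -0.325], 8), ([219.0, 220.0], [0.552, -0.191], 1800), ([187.0, 179.0], [0.492, -0.4], 9), ([182.0, 185.0], [0.523, -0.389], 13), ([187.0, 194.0], [0.538, -0.345], 15), ([161.0, 214.0], [0.643, -0.329], 127)]
[-0.1388 -0.0003  0.0872] [ 0.003 -0.001 -0.001] rows 2.6234088570680067 0.018454649591859548
[-0.1176 -0.0003  0.075 ] [ 0.003 -0.001 -0.001] rows 2.23174346553019 0.018454649591859548
```

View pics/j.png

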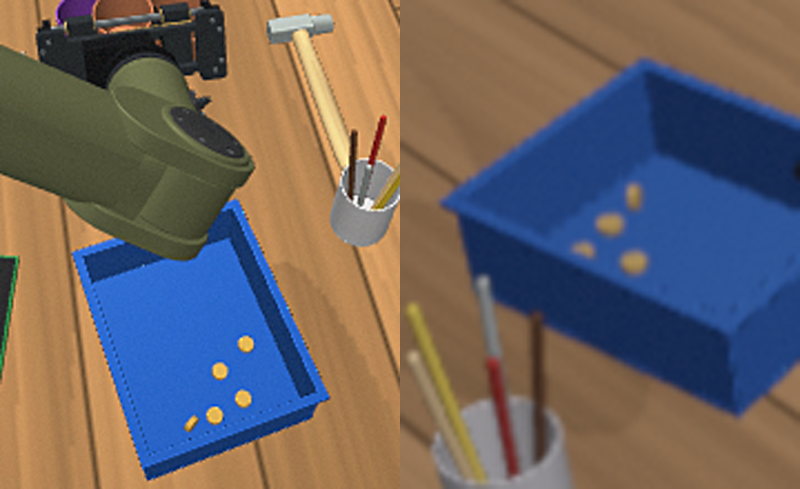

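All five blanks are in the bin: four flat and one on edge at (191,424) in the left panel. Next I lower the cup near its old spot, slightly further from the bin.

```bash
python3 - <<'E'
from h import *
rel([.486,.008,.06],tilt(60)); rel([.486,.008,.036],tilt(60)); print(robot.read_state()['joint_efforts'].round(1))
E
python3 -m crank '-0.03 0.0015 0.025 0 0 0 0.5; -0.06 0.003 0.05 0 0 0 0.5; -0.09 0.004 0.075 0 0 0 0.5; -0.1 0.004 0.085 0 0 0 0.5; -0.1 0.004 0.085 0 0 0 0.5'
python3 - <<'E'
from h import *
print(robot.read_state()['joint_efforts'].round(1))
rel([.486,.008,.036],tilt(60))
E
```

```text
[-0.1081 -0.0049  0.0914] [ 0.003 -0.001 -0.001] rows 2.267026695948844 0.018454649591859548
[-0.1289 -0.0049  0.1034] [ 0.003 -0.001 -0.001] rows 2.6455859675245885 0.018454649591859548
[ -0.6 -40.5 -11.3 -22.9  -4.    2.9  -0. ]
clock: 15.12
tcp_pos: [0.4946, 0.0242, 0.0616]
tool_rot: [0.612, 0.612, 0.354, -0.354]
ft_force: [0.6, -0.1, -1.0]
grip_width: 0.708
gripper_force: 19.5
[ -0.1 -43.9 -13.2 -16.5  -3.3   3.1   0. ]
[-0.0303 -0.0087  0.0174] [ 0.001 -0.001  0.   ] rows 0.5761338120000481 0.010075493728645668
```

```bash
python3 -m crank '-0.006 -0.003 0.004 0 0 0 0.5; -0.013 -0.006 0.008 0 0 0 0.5; -0.02 -0.009 0.012 0 0 0 0.5; -0.026 -0.009 0.015 0 0 0 0.5; -0.03 -0.009 0.017 0 0 0 0.5; -0.03 -0.009 0.017 0 0 0 0.5'
```

```text
clock: 15.88
tcp_pos: [0.4857, 0.0245, 0.0269]
tool_rot: [0.612, 0.613, 0.354, -0.353]
ft_force: [-0.5, 0.6, -1.6]
grip_width: 0.706
gripper_force: 19.5
```

```bash
python3 -m crank '-0.0008 0 0.0005 0 0 0 0.5; -0.0016 0 0.001 0 0 0 0.5; -0.0016 0 0.001 0 0 0 0.5; -0.0016 0 0.001 0 0 0 0.5'; python3 -m crank '0 0 0 0 0 0 0.74; 0 0 0 0 0 0 0.8; 0 0 0 0 0 0 1; 0 0 0 0 0 0 1; 0 0 0 0 0 0 1'; python3 -m crank '0 0 -0.02 0 0 0 1; 0 0 -0.05 0 0 0 1; 0 0 -0.09 0 0 0 1; 0 0 -0.13 0 0 0 1; 0.03 0 -0.16 0 0 0 1; 0.08 0 -0.18 0 0 0 1; 0.12 0 -0.2 0 0 0 1; 0.12 0 -0.2 0 0 0 1'
python3 - <<'E'
from h import *
st=robot.read_state()
print(st['q'].round(2))
rel([.45,-.03,.33],tilt(0,20),0)
rel([.51,.25,.33],tilt(0,40),0)
E
```

```text
clock: 16.38
tcp_pos: [0.4859, 0.0245, 0.0254]
tool_rot: [0.612, 0.613, 0.354, -0.353]
ft_force: [-0.2, -0.2, -1.0]
grip_width: 0.704
gripper_force: 19.5
clock: 17.0
tcp_pos: [0.4857, 0.0245, 0.0253]
tool_rot: [0.612, 0.613, 0.354, -0.353]
ft_force: [-0.2, -0.4, -0.2]
grip_width: 0.984
gripper_force: 0.0
clock: 18.0
tcp_pos: [0.4866, -0.0886, 0.2321]
tool_rot: [0.611, 0.615, 0.354, -0.35]
ft_force: [0.9, 0.2, -1.0]
grip_width: 1.001
gripper_force: 0.0
[ 1.19  0.52 -0.68  1.66 -0.56  1.64  0.62]
[ 0.1143 -0.0358  0.0013] [ 0.188 -1.031 -0.311] rows 1.916770519948438 5.814785540059642
[0.2549 0.0247 0.2433] [ 0.369 -0.997 -0.627] rows 5.651658919416722 6.5639200279289875
```

```bash
python3 -m crank '0.06 0 0.02 0.05 -0.18 -0.1 1; 0.11 0 0.05 0.11 -0.36 -0.2 1; 0.15 0.01 0.08 0.18 -0.54 -0.33 1; 0.18 0.015 0.12 0.25 -0.7 -0.43 1; 0.21 0.02 0.16 0.31 -0.85 -0.53 1; 0.235 0.022 0.2 0.36 -0.98 -0.61 1; 0.255 0.025 0.243 0.369 -0.997 -0.627 1; 0.255 0.025 0.243 0.369 -0.997 -0.627 1; 0.255 0.025 0.243 0.369 -0.997 -0.627 1'
python3 - <<'E'
from h import *
print('big punch',two(ray('scene',(358,316)),ray('side',(302,120))))
st,im=snap('wrist')
sd=snap('side')[1]; sc=snap('scene')[1]
print(st['q'].round(2),st['tcp_pos'].round(3),'proj',proj('wrist',[.516,.312,.178],st),proj('side',[.516,.312,.178]))
x,y=proj('side',[.486,.008,.03]).astype(int)
cv2.imwrite('pics/k.png',np.hstack([im,cv2.resize(sd[y-60:y+60,x-35:x+35],(245,420),interpolation=2)]))
E
```

```text
clock: 19.12
tcp_pos: [0.5096, 0.249, 0.3273]
tool_rot: [0.423, 0.906, -0.0, -0.004]
ft_force: [0.7, -0.4, 0.1]
grip_width: 0.999
gripper_force: 0.0
big punch (array([0.65705081, 0.3194494 , 0.15641948]), np.float64(0.00360650313128606))
[ 0.41  0.26 -1.08  1.46  0.22  1.57  0.03] [0.51  0.249 0.327] proj [326.21803224 156.05408529] [256.95493922 121.3014273 ]
```

View pics/k.png

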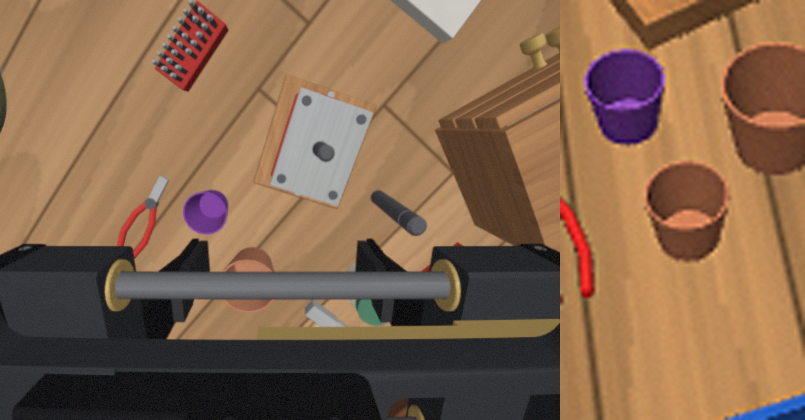

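The cup stands upright and empty (right inset 687,205). In the wrist view the four screw heads at (306,101), (361,119), (333,195) and (281,179) surround the punch (323,151), so their centre gives the bore axis.

```bash
python3 - <<'E'
from h import *
st=robot.read_state(); im=cv2.imread('pics/k.png')[:,:560]
S=[]
g=im.max(2)
for x,y in((306,101),(361,119),(333,195),(281,179)):
    w=g[y-9:y+10,x-9:x+10]; m=(w<115).astype(np.uint8)
    k,l,s,c=cv2.connectedComponentsWithStats(m); j=min(range(1,k),key=lambda j:np.hypot(*(c[j]-9))-.0*s[j][4] if s[j][4]>15 else 99)
    p=c[j]+[x-9,y-9]; S.append(plane('wrist',p,.125,st)); print(p.round(1),s[j][4],S[-1].round(4))
S=np.array(S); print('bore',S.mean(0),'diag mids',(S[0]+S[2])/2,(S[1]+S[3])/2,'sides',np.linalg.norm(S[0]-S[1]),np.linalg.norm(S[1]-S[2]))
m=(g[135:170,305:345]<105).astype(np.uint8);k,l,s,c=cv2.connectedComponentsWithStats(m);j=1+s[1:,4].argmax()
ys,xs=np.where(l==j);print('punch blob',s[j],c[j]+[305,135])
b=S.mean(0)[:2]
for z in(.122,.178):print(z,proj('wrist',[*b,z],st))
for z in(.122,.178):print('side',z,proj('side',[*b,z]))
# punch top from side: top end of dark blob
d=cv2.imread('pics/b.png')[108:145,240:275].max(2);m=(d<85).astype(np.uint8);k,l,s,c=cv2.connectedComponentsWithStats(m)
print([(s[j].tolist(),(c[j]+[240,108]).round(1)) for j in range(1,k) if s[j][4]>20])
rel([*b,.27],tilt(0,30));rel([*b,.160],tilt(0,30))
E
```

```text
[306.2 100.2] 63 [0.4667 0.3433 0.125 ]
[360.9 119. ] 65 [0.5298 0.3685 0.125 ]
[332.4 194.6] 52 [0.565  0.2796 0.125 ]
[280.8 178.3] 51 [0.5022 0.2542 0.125 ]
bore [0.5159067  0.31140372 0.125     ] diag mids [0.51585005 0.31144178 0.125     ] [0.51596336 0.31136565 0.125     ] sides 0.06793923827763554 0.09573353720776517
punch blob [  8   7  21  20 291] [322.90721649 151.20274914]
0.122 [319.57664823 149.09281808]
0.178 [325.97434352 153.08345248]
side 0.122 [257.69790158 135.80907303]
side 0.178 [256.95149223 121.4328181 ]
[([14, 13, 7, 17, 86], array([256.9, 128.8]))]
[0.0466 0.0455 0.0767] [-0.003 -0.005  0.168] rows 1.6095855040912288 0.8952009396227212
[0.046  0.0458 0.1867] [-0.003 -0.005  0.168] rows 3.1625408296704727 0.8952009396227212
```

```bash
python3 -m crank '0.016 0.015 0.025 -0.001 -0.002 0.056 0.8; 0.032 0.03 0.05 -0.002 -0.004 0.112 0.6; 0.0466 0.0455 0.0767 -0.003 -0.005 0.168 0.5; 0.0466 0.0455 0.0767 -0.003 -0.005 0.168 0.5; 0.0466 0.0455 0.0767 -0.003 -0.005 0.168 0.5'
python3 - <<'E'
from h import *
st,im=snap('wrist'); print(st['q'].round(2),st['tcp_pos'].round(4),proj('wrist',[.5159,.3114,.178],st))
cv2.imwrite('pics/l.png',im)
rel([.5159,.3114,.162],tilt(0,30))
E
```

```text
clock: 19.9
tcp_pos: [0.5157, 0.3126, 0.2527]
tool_rot: [0.499, 0.867, 0.001, 0.0]
ft_force: [-0.3, 0.7, 0.5]
grip_width: 0.54
gripper_force: 0.0
[ 0.22  0.37 -1.03  1.5   0.32  1.45 -0.29] [0.5157 0.3126 0.2527] [281.03339343 219.09935757]
[-0.0013 -0.0008  0.1098] [0.002 0.    0.003] rows 1.7572388361216458 0.01818380922777548
```

```bash
python3 -m crank '-0.0005 -0.0003 0.03 0 0 0 0.5; -0.001 -0.0006 0.06 0 0 0 0.5; -0.0013 -0.0008 0.085 0 0 0 0.5; -0.0013 -0.0008 0.1 0 0 0 0.5; -0.0013 -0.0008 0.109 0 0 0 0.5; -0.0013 -0.0008 0.109 0 0 0 0.5'
python3 -m crank '0 0 0 0 0 0 0.35; 0 0 0 0 0 0 0.28; 0 0 0 0 0 0 0.24; 0 0 0 0 0 0 0.2; 0 0 0 0 0 0 0.15; 0 0 0 0 0 0 0.15; 0 0 0 0 0 0 0.15' 10
python3 - <<'E'
from h import *
st=robot.read_state(); print(st['tcp_pos'].round(4), R.from_quat(st['tool_rot']).inv().apply(st['ft_force']),st['moment'])
E
```

```text
clock: 20.7
tcp_pos: [0.5147, 0.3129, 0.1432]
tool_rot: [0.498, 0.867, 0.001, -0.0]
ft_force: [-1.0, 0.2, 0.5]
grip_width: 0.501
gripper_force: 0.0
clock: 21.58
tcp_pos: [0.5144, 0.3131, 0.1431]
tool_rot: [0.498, 0.867, 0.0, -0.0]
ft_force: [0.0, -0.3, -0.4]
grip_width: 0.203
gripper_force: 10.0
[0.5144 0.3131 0.1431] [-0.31589285 -0.1280416   0.37735308] [-0.08583175  0.062101    0.01826484]
```

```bash
python3 -m crank '0 0 0 0 0 0 0.15; 0 0 0 0 0 0 0.15; 0 0 -0.0005 0 0 0 0.15; 0 0 -0.001 0 0 0 0.15; 0 0 -0.0015 0 0 0 0.15; 0 0 -0.002 0 0 0 0.15; 0 0 -0.003 0 0 0 0.15; 0 0 -0.004 0 0 0 0.15; 0 0 -0.005 0 0 0 0.15; 0 0 -0.005 0 0 0 0.15' 25
python3 - <<'E'
from h import *
st=robot.read_state(); print(st['tcp_pos'].round(4), R.from_quat(st['tool_rot']).inv().apply(st['ft_force']).round(2),st['moment'].round(2), tilt(0,0).as_matrix()[:,2]@R.from_quat(st['tool_rot']).as_matrix())
E
```

```text
clock: 22.82
tcp_pos: [0.5145, 0.3131, 0.1481]
tool_rot: [0.498, 0.867, 0.001, -0.0]
ft_force: [-0.1, -0.7, -2.1]
grip_width: 0.2
gripper_force: 25.0
[0.5145 0.3131 0.1481] [-0.52 -0.45  2.05] [-0.06  0.04 -0.01] [-6.38461235e-04 -9.49475481e-04  9.99999345e-01]
```

Weight is on the gripper (about 2 N) with no side force. I'll carry on for the remaining 20 mm.

```bash
python3 -m crank '0 0 -0.001 0 0 0 0.15; 0 0 -0.002 0 0 0 0.15; 0 0 -0.003 0 0 0 0.15; 0 0 -0.004 0 0 0 0.15; 0 0 -0.005 0 0 0 0.15; 0 0 -0.006 0 0 0 0.15; 0 0 -0.007 0 0 0 0.15; 0 0 -0.008 0 0 0 0.15; 0 0 -0.009 0 0 0 0.15; 0 0 -0.01 0 0 0 0.15; 0 0 -0.01 0 0 0 0.15'
python3 -m crank '0 0 -0.001 0 0 0 0.15; 0 0 -0.002 0 0 0 0.15; 0 0 -0.003 0 0 0 0.15; 0 0 -0.004 0 0 0 0.15; 0 0 -0.005 0 0 0 0.15; 0 0 -0.006 0 0 0 0.15; 0 0 -0.007 0 0 0 0.15; 0 0 -0.008 0 0 0 0.15; 0 0 -0.009 0 0 0 0.15; 0 0 -0.01 0 0 0 0.15; 0 0 -0.01 0 0 0 0.15; 0 0 -0.01 0 0 0 0.15; 0 0 -0.01 0 0 0 0.15'
python3 - <<'E'
from h import *
st=robot.read_state(); print(st['tcp_pos'].round(4), st['moment'].round(2))
im=snap('side')[1]; s=snap('scene')[1]
x,y=proj('side',[.516,.311,.15]).astype(int);u,v=proj('scene',[.516,.311,.15]).astype(int)
cv2.imwrite('pics/m.png',np.hstack([cv2.resize(im[y-50:y+50,x-50:x+50],(400,400),interpolation=2),cv2.resize(s[v-50:v+50,u-50:u+50],(400,400),interpolation=2)]))
E
```

```text
clock: 24.2
tcp_pos: [0.5145, 0.3131, 0.1581]
tool_rot: [0.498, 0.867, 0.001, -0.0]
ft_force: [-0.2, -0.2, -2.1]
grip_width: 0.196
gripper_force: 25.0
clock: 25.82
tcp_pos: [0.5144, 0.313, 0.1679]
tool_rot: [0.498, 0.867, 0.0, -0.0]
ft_force: [-1.0, 0.2, -2.0]
grip_width: 0.199
gripper_force: 25.0
[0.5144 0.313  0.1679] [-0.07  0.01  0.  ]
```

View pics/m.png

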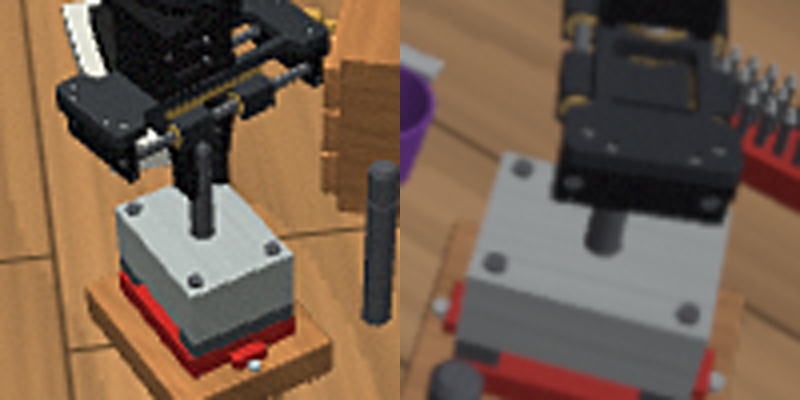

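The punch, from its top (203,148) to the guide (203,233) in the left panel, now sticks out about 81 mm. That is a 25 mm lift, and it is still in the guide and gripped.

```bash
python3 -c "
from rig import robot
print(robot.sign_off())"
```

```text
the job is handed in; nothing more can be done
None
```

The job is handed in at about 26 s: all five blanks are in the blue bin, the empty cup stands upright on the bench, and the punch is held about 25 mm above the die face, still inside its guide.

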